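# Fold the propped work board flat in the cycle storeroom

## Robot

A 6-joint arm with a two-finger parallel gripper is mounted at the origin on the work surface. World frame = base frame: x ahead of the robot, y to its left, z up, the work surface at z = 0. Lengths are in mm, angles in rad, forces in N, time in s.
With the tool pointing down it reaches from about 350 to 875 mm from the base axis. Payload 4.2 kg.
Tool frame: the origin (TCP) lies midway between the tips of the shut fingers; the grasp point (between the pads) lies 19 mm behind it; z points along the fingers, y is the line along which they close (so a half turn about z gives the same grasp; the last joint's range is limited). The gripper opens to 85 mm and grips with 20 to 120 N. Pads are 22 mm wide; open, the fingers measure 114 mm over their backs; the gripper's body (76 mm by 85 mm) begins 54 mm behind the grasp point. The pads swing forward as they close: fully open they stand 13 mm farther back than shut.
Start: joints at [1.457, 0.385, 0.008, 0, -1.194, -0.259], TCP at [227.607, 582.06, 231.312] pointing down, gripper open.
Joint ranges: [-3.14, 3.14], [-1.21, 2.06], [-1.07, 1.41], [-3.16, 2.05], [-2.99, -0.16], [-3.1, 3.1]. Speed limits (rad/s): [2.79, 2.79, 3.14, 3.14, 3.14, 3.14].

## Interface

Orientations are given as a unit quaternion [x, y, z, w].
In Python, from bench import arm, eyes, nets gives the robot as it stands.
- The arm moves only by the tool apply_moves, never from a script. Its arguments are lists of equal length, an entry for each row: "delta_rot": the turn, a rotation vector about the tool's x, y, z as a fraction of full scale, a list of three; "xyz": the shift along the tool's x, y, z as a fraction of full scale, a list of three; "hand": the gripper command: -1 is fully open, 1 is shut, values between are in proportion. In form: {"delta_rot": [[ax, ay, az], ...], "xyz": [[dx, dy, dz], ...], "hand": [hand, ...]}. A call has 1 to 20 rows; each row shifts and turns the commanded pose from where the row before left it, along the tool's axes as they then stand; what a row does not reach is not made up. Full scale, the value 1, is 0.025 m for a shift and 6 degrees for a turn. A row lasts 1/12 s, in which the tool goes at most 41.7 mm and 7.16 degrees, less where a joint would pass 70% of its speed; a pose out of reach is approached as far as the arm can. A call with a number of a shift or a turn outside -1 to 1 is refused whole. A call with a gripper value outside its range is refused whole. The fingers move at their own pace and stop on an object; the grip force is fixed at half the most. Time passes only in rows, so rows that do not move let the fingers close. It gives the time, the measured TCP pose, the force, the opening and the grip force at its end, in the units of the state.
- arm.read_state(): the state, without advancing time (a new reading comes with each control period).
- eyes.get_image(name): name is "side" or "top" or "wrist"; returns a dict with "frame" (420x560x3 uint8, red, green, blue), "range_z" (420x560 float32, mm along the optical axis (not along the pixel's ray), 0 where there is no reading), "camera_matrix" (3x3 intrinsics, pixels), "R" (3x3) and "t" (3): a world point X has camera coordinates R X + t; the wrist camera has in their place "hand_eye" (4x4, takes a point from camera to tool coordinates, whose origin is the TCP and whose axes are the flange's). Camera axes: x right, y down, z forward; pixel columns grow to the right and rows downward; lengths in mm; the calibration is good to about 2 mm. A picture is of the moment at which its call begins: read the wrist's pose just before it.
- arm.job_done(): hands the job in; it is judged then, once.
Trained networks look in a picture, given as the dict that the camera call returned (one of the last four; its "shot" number tells which), for a name from the list of things; names that differ only in an ending like _2 or _b are one class to them, and where a whole thing is asked for, a point or a joint stands for the part that bears it (a point fixed in the world has none). Each returns a list of dicts, best first, with "score" (0 to 1); they miss things now and then, are a little off and sometimes report something else, mostly with a low value. They report only what shows in the picture. A call takes as long as a camera call.
- nets.look_for(name, picture): "bbox" ([left, top, right, bottom] in pixels, round what is visible of it).
- nets.masks_of(name, picture): "region" (420x560 bool, what is visible of it) and "bbox" ([left, top, right, bottom] in pixels, round what is visible of it).
The state is a dict: "clock": time; "joints": joint angles; "joint_vel": joint speeds; "joint_efforts": joint torques, N m; "position": TCP position; "ee_rot": TCP orientation; "contact_force": force on the tool from outside, world axes, zero at the start; "wrist_torque": the same for the moment, N m; "gripper_width": finger opening in mm; "grasp_force": force on a finger pad.
Only numpy, scipy, OpenCV 4.12 (cv2) and the standard library are available. Lean on these libraries where they do the work, as an engineer would, in place of code of your own. Each camera call takes 0.05 s, during which the arm holds its last target. There are 200 camera calls.

## Task

The sloping work board has been left propped up on its ratchet; fold it down flat onto its frame. Take it by its bar handle, raise it through the notches and well past the top one so that the pawl tips clear, then lower it by the handle, without letting it drop, until it lies fully flat, and let go. Do not shift the black clip-lid box that stands near by.

Things in the scene. Friction and masses are not known exactly. Their poses are not given: they have to be found in the camera images.
- work_board (a joint): Tilt of the work board (plywood 200 x 155 x 8 mm, 0.55 kg, far edge hinged), rad: 0 = flat, + = near edge up. Starts resting in a ratchet notch (0.26, 0.48 or 0.71): it goes up freely, 3 to 6 N at the handle, but not down. Past 1.12 (64 deg) the weighted pawl behind the hinge tips clear and the board can go down to 0; lift to about 1.22. End stop 1.40. Once free it falls if let go.
- board_grip (a point): Middle of the board's handle: straight round steel bar, 12 mm thick, 120 mm long, parallel to the hinge and 220 mm from it, in the board's plane, on two end arms; free gap of 49 mm from bar to board edge. Turns with the board: y along the bar, x from bar to hinge, z square to the board's top face. 70 mm above the shelf when flat. The bar can turn in a grip taken from above.
- board_hinge (a point): Middle of the hinge line, 70 mm above the shelf, on the fixed aluminium frame (250 mm wide, reaching 220 mm from here under the board). y along the hinge, z up, -x level towards the handle side. In these axes the handle's middle is at 220 mm x (-cos tilt, 0, sin tilt).
- clip_box: Bystander: closed black plastic box, 89 x 129 x 51 mm, with a steel spring clip, standing on the shelf to the left or right of the frame. Origin at the middle of its underside, z up. To be left where it is.

How it is judged (in metres and radians):
On the way:
1. the board is raised past its top notch, to where the pawl tips clear (value of joint work_board above 1.08 rad), for 0.05 s.
At the end, for the whole second after the job is handed in: The board lies flat on its frame (angle under 0.07 rad, 4 degrees) and at rest, and the clip box is within 30 mm of where it stood (value of joint work_board below 0.07 rad and velocity of joint work_board between -0.1 and 0.1 rad/s and distance of clip_box from where it was at the start of the episode below 0.03 m); the robot touches nothing.
It fails at once if the board drops towards its frame instead of being lowered (faster than 1.5 rad/s, 0.33 m/s at the handle, between 0.22 and 0.08 rad) (value of joint work_board between 0.08 and 0.22 rad and velocity of joint work_board below -1.5 rad/s).
It fails at once if the clip box is shifted by more than 30 mm (distance of clip_box from where it was at the start of the episode above 0.03 m).
It also fails if it takes over 43 s, if anything falls off the work surface, if the arm or the gripper's body presses on something with over 40 N, if the wrist force passes 120 N, or if a joint passes its speed limit or range.

## Working session

There is one attempt and no reset: what is moved stays moved. The work goes in short steps, Python scripts to look and compute and a tool call to move; the robot and the scene stay as the last step left them, time stands still between calls to the robot, and variables do not carry over. Pictures are saved under pics/ and viewed, at most 10 in all, crops included, and the job is handed in when it is done.

Besides the shell and the picture viewer there is one more tool, called after "Emit:" by a JSON object that holds its "fn" and its "kwargs". apply_moves: Moves the arm, as the interface text tells. Its arguments: {"type":"object","properties":{"delta_rot":{"type":"array"},"xyz":{"type":"array"},"hand":{"type":"array"}},"required":["delta_rot","xyz","hand"]}

```bash
mkdir -p pics; cat > h.py <<'E'
import numpy as np,cv2
from bench import arm,eyes,nets
from scipy.spatial.transform import Rotation as Ro
def pts(d,m):
    v,u=np.nonzero(m&(d['range_z']>0)); z=d['range_z'][v,u]; K=d['camera_matrix']
    c=np.stack([(u-K[0,2])/K[0,0]*z,(v-K[1,2])/K[1,1]*z,z],1)
    return (c-d['t'])@d['R']
E
python3 - <<'E'
from h import *
s=arm.read_state(); print(s)
ims=[]
for n in('top','side'):
    d=eyes.get_image(n); im=d['frame'][:,:,::-1].copy()
    for k in('work_board','board_grip','clip_box'):
        r=nets.masks_of(k,d)
        for q in r[:1]:
            P=pts(d,q['region']); print(n,k,q['score'],q['bbox'],len(P))
            if len(P): print(np.percentile(P,[2,50,98],axis=0).round())
            b=[int(x) for x in q['bbox']]; cv2.rectangle(im,b[:2],b[2:],(0,0,255),1)
    cv2.imwrite(f'pics/{n}0.png',im); np.savez(f'{n}0.npz',**{k:d[k] for k in('frame','range_z','camera_matrix','R','t')})
E
```

```text
{'clock': 0.0, 'joints': array([ 1.45659959e+00,  3.85538707e-01,  6.61448785e-03, -4.84136571e-04,
       -1.19397802e+00, -2.58576074e-01]), 'joint_vel': array([-0.00083966,  0.00124028, -0.00016302, -0.00037181,  0.00072809,
       -0.00029531]), 'joint_efforts': array([-1.26577597e-03, -3.92292273e+01,  1.88402456e+01,  4.18652058e+00,
       -4.70797313e-03, -1.28385878e-06]), 'position': array([227.41211856, 581.53307874, 230.23011488]), 'ee_rot': array([ 9.82663158e-01, -1.85396759e-01, -1.48458417e-04,  1.06644039e-03]), 'contact_force': array([ 0.74916884, -0.22838987,  0.41266069]), 'wrist_torque': array([-0.01283388,  0.02719799,  0.03111019]), 'grasp_force': 0.0, 'gripper_width': 85.6181937714829}
top work_board 0.97 [239.9, 141.1, 331.1, 236.6] 4589
[[ 468. -142.   73.]
 [ 586.  -44.  116.]
 [ 697.   56.  178.]]
top board_grip 0.85 [239.7, 137.8, 334.7, 236.8] 4620
[[ 468. -144.   36.]
 [ 586.  -44.  115.]
 [ 697.   57.  177.]]
top clip_box 0.58 [84.9, 213.8, 139.2, 263.8] 1745
[[391. 365.   1.]
 [448. 427.  51.]
 [507. 496.  56.]]
side work_board 0.97 [227.3, 174.0, 333.7, 220.0] 3218
[[ 467. -144.    0.]
 [ 591.  -38.  114.]
 [ 710.   63.  176.]]
side board_grip 0.77 [230.7, 169.3, 334.2, 220.7] 3194
[[ 466. -195.    0.]
 [ 588.  -38.  114.]
 [ 708.   64.  176.]]
side clip_box 0.62 [240.8, 369.5, 328.0, 418.6] 2581
[[391. 371.  24.]
 [448. 417.  50.]
 [505. 458.  52.]]
```

View pics/top0.png

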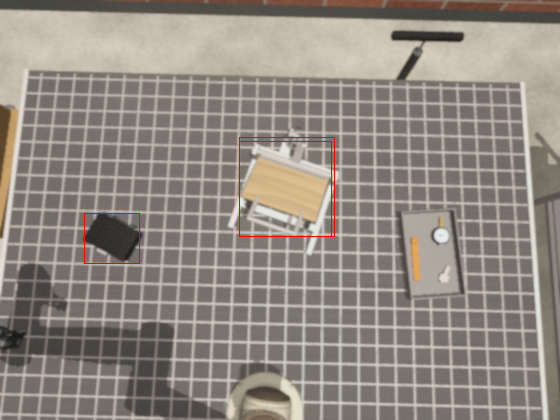

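View pics/side0.png

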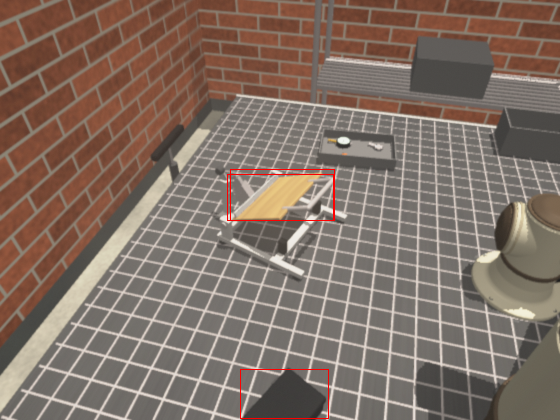

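```bash
cat > m.py <<'E'
from h import *
from scipy.optimize import least_squares
for n in('top','side'):
    d=dict(np.load(f'{n}0.npz')); P=pts(d,np.ones((420,560),bool))
    P=P[(P[:,0]>400)&(P[:,0]<780)&(P[:,1]>-220)&(P[:,1]<130)&(P[:,2]>85)&(P[:,2]<200)]
    # plane by RANSAC-like iterative fit
    rng=np.random.default_rng(0); best=0
    for _ in range(500):
        A=P[rng.choice(len(P),3)]; 
        nn=np.cross(A[1]-A[0],A[2]-A[0]); L=np.linalg.norm(nn)
        if L<100: continue
        nn/=L; c=abs((P-A[0])@nn)<2.5
        if c.sum()>best: best=c.sum(); I=c
    Q=P[I]; m=Q.mean(0); nn=np.linalg.svd(Q-m,full_matrices=False)[2][2]; nn*=np.sign(nn[2])
    tilt=np.arccos(nn[2]); yaw=np.arctan2(nn[1],nn[0])
    ups=-np.array([nn[0],nn[1]])/np.hypot(nn[0],nn[1]) # horizontal toward high side
    print(n,best,len(P),'m',m.round(),'n',nn.round(3),'tilt',tilt.round(3),'up dir',ups.round(3))
    r=cv2.minAreaRect((Q[:,:2]).astype(np.float32)); print(r)
    # off-plane points higher along slope
    h=(P[:,:2]-m[:2])@ups; F=P[h>70/1]; print(np.percentile(F,[5,50,95],axis=0).round() if len(F) else '')
    hi=P[P[:,2]>P[:,2].max()-8]; print('top pts',len(hi),hi.mean(0).round(),hi.min(0).round(),hi.max(0).round())
E
python3 m.py
```

```text
top 2894 4319 m [572. -36. 124.] n [ 0.439 -0.136  0.888] tilt 0.477 up dir [-0.955  0.296]
((554.6524658203125, -40.06585693359375), (219.00418090820312, 185.6231231689453), 73.89619445800781)
[[457. -69. 163.]
 [477.  -5. 175.]
 [513.  51. 180.]]
top pts 192 [475.  -5. 178.] [453. -67. 175.] [504.  55. 183.]
side 2043 3151 m [571. -27. 124.] n [ 0.439 -0.139  0.888] tilt 0.478 up dir [-0.953  0.303]
((557.163818359375, -30.322998046875), (202.42955017089844, 184.04254150390625), 71.61237335205078)
[[457. -65. 159.]
 [479.   9. 174.]
 [514.  55. 178.]]
top pts 209 [476.   2. 175.] [451. -66. 171.] [506.  59. 179.]
```

The top view shows the board at about (285,185) with its handle towards the robot, at about (275,215). The box is well to the left at about (112,237). The side view agrees. Tilt is 0.48, the bar middle is near (477,-5,172) and the hinge near (662,-62,70). I'll turn the tool about 86° so the fingers close across the bar, then hover above it.

Emit:
{"fn": "apply_moves", "kwargs": {"delta_rot": [[0,0,0.957],[0,0,0.957],[0,0,0.957],[0,0,0.957],[0,0,0.957],[0,0,0.957],[0,0,0.957],[0,0,0.957],[0,0,0.957],[0,0,0.957],[0,0,0.957],[0,0,0.957],[0,0,0.957],[0,0,0.957],[0,0,0.957],[0,0,0]], "xyz": [[0,0,-0.2],[0,0,-0.2],[0,0,-0.2],[0,0,-0.2],[0,0,-0.2],[0,0,-0.2],[0,0,-0.2],[0,0,-0.2],[0,0,-0.2],[0,0,-0.2],[0,0,0],[0,0,0],[0,0,0],[0,0,0],[0,0,0],[0,0,0]], "hand": [-0.2,-0.2,-0.2,-0.2,-0.2,-0.2,-0.2,-0.2,-0.2,-0.2,-0.2,-0.2,-0.2,-0.2,-0.2,-0.2]}}

```text
clock: 1.73
position: [227.6, 582.0, 281.3]
ee_rot: [-0.591, 0.807, -0.0, -0.0]
contact_force: [0.3, 0.5, -1.2]
gripper_width: 51.0
grasp_force: 0.0
```

Emit:
{"fn": "apply_moves", "kwargs": {"delta_rot": [[0,0,0],[0,0,0],[0,0,0],[0,0,0],[0,0,0],[0,0,0],[0,0,0],[0,0,0],[0,0,0],[0,0,0],[0,0,0],[0,0,0],[0,0,0],[0,0,0],[0,0,0],[0,0,0],[0,0,0],[0,0,0],[0,0,0],[0,0,0]], "xyz": [[0.97,-0.83,0],[0.97,-0.83,0],[0.97,-0.83,0],[0.97,-0.83,0],[0.97,-0.83,0],[0.97,-0.83,0],[0.97,-0.83,0],[0.97,-0.83,0],[0.97,-0.83,0],[0.97,-0.83,0],[0.97,-0.83,0],[0.97,-0.83,0],[0.97,-0.83,0],[0.97,-0.83,0],[0.97,-0.83,0],[0.97,-0.83,0],[0.97,-0.83,0],[0.97,-0.83,0],[0.97,-0.83,0],[0.97,-0.83,0]], "hand": [-0.2,-0.2,-0.2,-0.2,-0.2,-0.2,-0.2,-0.2,-0.2,-0.2,-0.2,-0.2,-0.2,-0.2,-0.2,-0.2,-0.2,-0.2,-0.2,-0.2]}}

```text
clock: 3.4
position: [478.0, -6.8, 281.7]
ee_rot: [-0.593, 0.806, -0.0, 0.0]
contact_force: [1.7, 1.4, 0.1]
gripper_width: 51.3
grasp_force: 0.0
```

```bash
python3 - <<'E'
from h import *
s=arm.read_state(); d=eyes.get_image('wrist'); s=arm.read_state()
R=Ro.from_quat(s['ee_rot']).as_matrix(); print(s['clock'],s['position'],R.round(3),s['joints'].round(2),s['gripper_width'],s['joint_vel'].round(2))
H=d['hand_eye']; K=d['camera_matrix']
# set R,t so that pts works
Rc=R@H[:3,:3]; c=R@H[:3,3]+s['position']; d2=dict(d); d2['R']=Rc.T; d2['t']=-Rc.T@c
np.savez('wrist1.npz',**{k:d2[k] for k in('frame','range_z','camera_matrix','R','t')})
cv2.imwrite('pics/w1.png',d['frame'][:,:,::-1])
P=pts(d2,np.ones((420,560),bool)); print(len(P))
hi=P[(P[:,2]>155)&(P[:,2]<190)&(P[:,0]>420)&(P[:,0]<520)]
u=np.array([-.954,.3]); b=np.array([.3,.954]); 
if len(hi):
    q=hi[:,:2]-[477,-5]; a=q@u; e=q@b
    for lo in range(-80,80,10):
        k=(e>lo)&(e<lo+10)
        if k.any(): z=hi[k]; t=z[:,2]>np.percentile(z[:,2],90)-3; print(lo,k.sum(),np.percentile(a[k],[2,50,98]).round(1),z[:,2].max().round(1),a[k][t].mean().round(1))
E
```

```text
3.45 [479.50783188 -10.21926351 281.39138203] [[-0.301 -0.954  0.001]
 [-0.954  0.301 -0.002]
 [ 0.002 -0.001 -1.   ]] [ 0.32  0.1  -0.25  0.   -1.22 -0.63] 51.34110463607627 [ 0.08 -0.02 -0.03 -0.03  0.01 -0.15]
234187
-80 31 [-29.8 -18.9  -8.5] 168.7 -11.8
-70 961 [-43.7 -18.    3.8] 178.5 -1.8
-60 309 [-36.6  -2.4   4.7] 179.6 -0.6
-50 224 [-6.  -0.7  4.7] 179.5 -0.8
-40 221 [-6.  -1.   4.8] 179.5 -0.8
-30 215 [-6.  -0.9  5. ] 178.9 -0.9
-20 206 [-6.1 -0.9  5.1] 178.9 -1.0
-10 208 [-6.9 -1.3  4.4] 179.0 -0.9
0 197 [-6.9 -1.6  4.5] 179.5 -1.0
10 198 [-6.9 -1.6  4.6] 179.0 -1.1
20 191 [-7.  -1.5  4.7] 179.0 -1.0
30 182 [-7.  -1.5  4.8] 179.4 -1.0
40 236 [-27.6  -3.8   4.1] 178.5 -1.3
50 460 [-27.8 -12.7   3.3] 178.5 -2.4
60 7 [-21.7  -9.5  -0.7] 175.3 -1.4
```

View pics/w1.png

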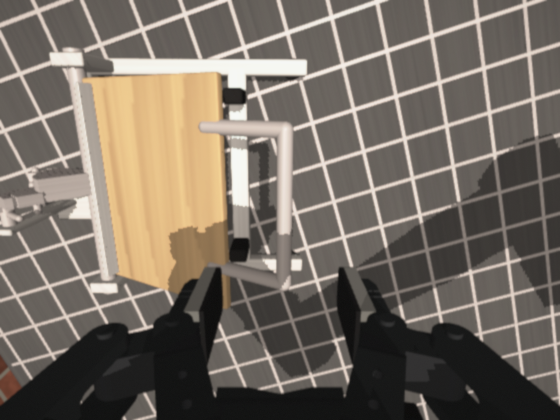

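The wrist view shows the bar running vertically at column 285, rows 128–285, between the finger tips, with the frame's cross rail at column 240, clear of the inner finger. The measured bar middle is (476.5,-10,172). I'll descend and grip.

Emit:
{"fn": "apply_moves", "kwargs": {"delta_rot": [[0,0,0],[0,0,0],[0,0,0],[0,0,0],[0,0,0],[0,0,0],[0,0,0],[0,0,0],[0,0,0],[0,0,0],[0,0,0],[0,0,0],[0,0,0],[0,0,0],[0,0,0],[0,0,0],[0,0,0],[0,0,0]], "xyz": [[0,0.1,0.64],[0,0,0.64],[0,0,0.64],[0,0,0.64],[0,0,0.64],[0,0,0.64],[0,0,0.64],[0,0,0.64],[0,0,0],[0,0,0],[0,0,0],[0,0,0],[0,0,0],[0,0,0],[0,0,0],[0,0,0],[0,0,0],[0,0,0]], "hand": [-0.2,-0.2,-0.2,-0.2,-0.2,-0.2,-0.2,-0.2,-0.2,-0.2,1,1,1,1,1,1,1,1]}}

```text
clock: 4.95
position: [475.2, -4.2, 153.7]
ee_rot: [-0.591, 0.806, 0.0, 0.0]
contact_force: [-2.7, 3.3, 5.4]
gripper_width: 9.7
grasp_force: 58.7
```

```bash
python3 - <<'E'
from h import *
s=arm.read_state(); print(s['position'],s['contact_force'],s['wrist_torque'])
# arc rows in tool y,z (y=+u; z down) full-scale units
def arc(a0,a1,n):
    a=np.linspace(a0,a1,n+1); y=220*np.cos(a); z=-220*np.sin(a)
    print(np.c_[a[1:],np.diff(y)/25,np.diff(z)/25].round(2).tolist())
arc(.48,1.24,18); arc(1.24,0,48)
E
```

```text
[475.15583422  -4.18154626 153.72182926] [-2.69466534  3.32425744  5.36883678] [ 0.95567848  0.97167526 -0.06399902]
[[0.52, -0.18, -0.33], [0.56, -0.19, -0.32], [0.61, -0.21, -0.31], [0.65, -0.22, -0.3], [0.69, -0.23, -0.29], [0.73, -0.24, -0.28], [0.78, -0.25, -0.27], [0.82, -0.27, -0.26], [0.86, -0.28, -0.25], [0.9, -0.29, -0.24], [0.94, -0.3, -0.22], [0.99, -0.31, -0.21], [1.03, -0.31, -0.2], [1.07, -0.32, -0.18], [1.11, -0.33, -0.17], [1.16, -0.34, -0.16], [1.2, -0.34, -0.14], [1.24, -0.35, -0.13]]
[[1.21, 0.21, 0.08], [1.19, 0.21, 0.08], [1.16, 0.21, 0.09], [1.14, 0.21, 0.09], [1.11, 0.2, 0.1], [1.08, 0.2, 0.1], [1.06, 0.2, 0.11], [1.03, 0.2, 0.11], [1.01, 0.19, 0.12], [0.98, 0.19, 0.12], [0.96, 0.19, 0.13], [0.93, 0.18, 0.13], [0.9, 0.18, 0.14], [0.88, 0.18, 0.14], [0.85, 0.17, 0.15], [0.83, 0.17, 0.15], [0.8, 0.17, 0.16], [0.78, 0.16, 0.16], [0.75, 0.16, 0.16], [0.72, 0.15, 0.17], [0.7, 0.15, 0.17], [0.67, 0.14, 0.18], [0.65, 0.14, 0.18], [0.62, 0.13, 0.18], [0.59, 0.13, 0.19], [0.57, 0.12, 0.19], [0.54, 0.12, 0.19], [0.52, 0.11, 0.2], [0.49, 0.11, 0.2], [0.46, 0.1, 0.2], [0.44, 0.1, 0.2], [0.41, 0.09, 0.21], [0.39, 0.09, 0.21], [0.36, 0.08, 0.21], [0.34, 0.08, 0.21], [0.31, 0.07, 0.22], [0.28, 0.07, 0.22], [0.26, 0.06, 0.22], [0.23, 0.06, 0.22], [0.21, 0.05, 0.22], [0.18, 0.04, 0.22], [0.16, 0.04, 0.22], [0.13, 0.03, 0.23], [0.1, 0.03, 0.23], [0.08, 0.02, 0.23], [0.05, 0.01, 0.23], [0.03, 0.01, 0.23], [0.0, 0.0, 0.23]]
```

Gripped with 59 N. I'll raise it along the arc, first part.

Emit:
{"fn": "apply_moves", "kwargs": {"delta_rot": [[0,0,0],[0,0,0],[0,0,0],[0,0,0],[0,0,0],[0,0,0]], "xyz": [[0,-0.18,-0.33],[0,-0.19,-0.32],[0,-0.21,-0.31],[0,-0.22,-0.3],[0,-0.23,-0.29],[0,0,0]], "hand": [1,1,1,1,1,1]}}

```text
clock: 5.45
position: [498.5, -11.7, 192.3]
ee_rot: [-0.591, 0.807, 0.002, -0.002]
contact_force: [-7.3, 7.0, 5.5]
gripper_width: 10.3
grasp_force: 58.9
```

Emit:
{"fn": "apply_moves", "kwargs": {"delta_rot": [[0,0,0],[0,0,0],[0,0,0],[0,0,0],[0,0,0],[0,0,0],[0,0,0],[0,0,0],[0,0,0],[0,0,0],[0,0,0],[0,0,0],[0,0,0],[0,0,0],[0,0,0]], "xyz": [[0,-0.24,-0.28],[0,-0.25,-0.27],[0,-0.27,-0.26],[0,-0.28,-0.25],[0,-0.29,-0.24],[0,-0.3,-0.22],[0,-0.31,-0.21],[0,-0.31,-0.2],[0,-0.32,-0.18],[0,-0.33,-0.17],[0,-0.34,-0.16],[0,-0.34,-0.14],[0,-0.35,-0.13],[0,0,0],[0,0,0]], "hand": [1,1,1,1,1,1,1,1,1,1,1,1,1,1,1]}}

```text
clock: 6.7
position: [594.1, -42.1, 261.6]
ee_rot: [-0.592, 0.806, -0.001, 0.0]
contact_force: [-3.8, 2.4, 7.5]
gripper_width: 10.0
grasp_force: 61.7
```

```bash
python3 - <<'E'
from h import *
s=arm.read_state(); print(s['position'],s['contact_force'],s['wrist_torque'])
g=s['position']+[0,0,19]; v=g-[662.6,-68.7,70]; h=-v[:2]@[.954,-.3]; print('r',np.hypot(h,v[2]),'tilt',np.arctan2(v[2],h))
ims=[]
for n in('side','wrist'):
    d=eyes.get_image(n); im=d['frame'][:,:,::-1]
    ims.append(cv2.resize(im[120:270,150:400],(560,336)) if n=='side' else cv2.resize(im,(320,240)))
    if n=='side':
        P=pts(d,np.ones((420,560),bool)); np.save('sideP.npy',P)
cv2.imwrite('pics/s1.png',ims[0])
E
```

```text
[594.0994373  -42.10111397 261.58879597] [-3.77647559  2.38897511  7.48070999] [ 0.6782493   1.07659732 -0.02486859]
r 222.99061178634634 tilt 1.2357167210947173
```

View pics/s1.png

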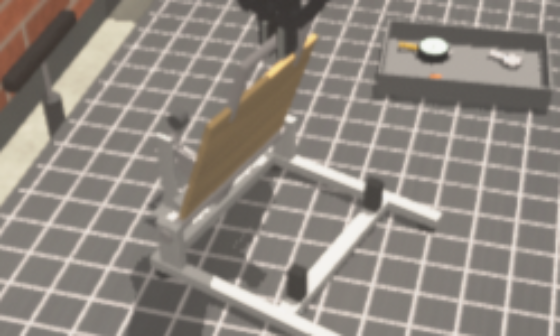

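The board stands steep in the crop, from about (190,210) to (310,40), still held by the bar. Kinematics give a tilt of 1.24, so the pawl is past its release angle. I'll lower it slowly.

Emit:
{"fn": "apply_moves", "kwargs": {"delta_rot": [[0,0,0],[0,0,0],[0,0,0],[0,0,0],[0,0,0],[0,0,0],[0,0,0],[0,0,0],[0,0,0],[0,0,0],[0,0,0],[0,0,0],[0,0,0],[0,0,0],[0,0,0],[0,0,0],[0,0,0],[0,0,0],[0,0,0],[0,0,0]], "xyz": [[0,0.21,0.08],[0,0.21,0.08],[0,0.21,0.09],[0,0.21,0.09],[0,0.2,0.1],[0,0.2,0.1],[0,0.2,0.11],[0,0.2,0.11],[0,0.19,0.12],[0,0.19,0.12],[0,0.19,0.13],[0,0.18,0.13],[0,0.18,0.14],[0,0.18,0.14],[0,0.17,0.15],[0,0.17,0.15],[0,0.17,0.16],[0,0.16,0.16],[0,0.16,0.16],[0,0.15,0.17]], "hand": [1,1,1,1,1,1,1,1,1,1,1,1,1,1,1,1,1,1,1,1]}}

```text
clock: 8.47
position: [504.7, -13.7, 197.2]
ee_rot: [-0.591, 0.806, -0.0, 0.0]
contact_force: [0.5, 0.9, 2.5]
gripper_width: 9.4
grasp_force: 64.4
```

Emit:
{"fn": "apply_moves", "kwargs": {"delta_rot": [[0,0,0],[0,0,0],[0,0,0],[0,0,0],[0,0,0],[0,0,0]], "xyz": [[0,0.15,0.17],[0,0.14,0.18],[0,0.14,0.18],[0,0.13,0.18],[0,0.13,0.19],[0,0.12,0.19]], "hand": [1,1,1,1,1,1]}}

```text
clock: 8.97
position: [484.7, -7.3, 169.5]
ee_rot: [-0.591, 0.806, 0.0, -0.0]
contact_force: [-1.7, 3.1, 2.1]
gripper_width: 9.9
grasp_force: 64.3
```

Past the 0.71 notch with no blocking. I'll continue.

Emit:
{"fn": "apply_moves", "kwargs": {"delta_rot": [[0,0,0],[0,0,0],[0,0,0],[0,0,0],[0,0,0],[0,0,0],[0,0,0],[0,0,0],[0,0,0],[0,0,0],[0,0,0],[0,0,0],[0,0,0],[0,0,0],[0,0,0],[0,0,0]], "xyz": [[0,0.12,0.19],[0,0.11,0.2],[0,0.11,0.2],[0,0.1,0.2],[0,0.1,0.2],[0,0.09,0.21],[0,0.09,0.21],[0,0.08,0.21],[0,0.08,0.21],[0,0.07,0.22],[0,0.07,0.22],[0,0.06,0.22],[0,0.06,0.22],[0,0.05,0.22],[0,0.04,0.22],[0,0.04,0.22]], "hand": [1,1,1,1,1,1,1,1,1,1,1,1,1,1,1,1]}}

```text
clock: 10.3
position: [454.7, 2.1, 85.4]
ee_rot: [-0.591, 0.806, 0.0, -0.0]
contact_force: [-3.9, 5.3, 2.4]
gripper_width: 9.7
grasp_force: 67.4
```

Emit:
{"fn": "apply_moves", "kwargs": {"delta_rot": [[0,0,0],[0,0,0],[0,0,0],[0,0,0],[0,0,0],[0,0,0],[0,0,0]], "xyz": [[0,0.03,0.23],[0,0.03,0.23],[0,0.02,0.23],[0,0.01,0.23],[0,0.01,0.23],[0,0,0.15],[0,0,0]], "hand": [1,1,1,1,1,1,1]}}

```text
clock: 10.88
position: [451.7, 3.0, 52.1]
ee_rot: [-0.591, 0.807, 0.001, -0.001]
contact_force: [-1.1, 7.9, -3.1]
gripper_width: 10.1
grasp_force: 69.1
```

```bash
python3 - <<'E'
from h import *
s=arm.read_state(); print(s['position'],s['contact_force'],s['wrist_torque'])
E
```

```text
[451.70856783   3.00097165  52.0772071 ] [-1.09486421  7.8734696  -3.12102707] [ 2.13640746  0.58772036 -0.04146695]
```

Emit:
{"fn": "apply_moves", "kwargs": {"delta_rot": [[0,0,0],[0,0,0],[0,0,0],[0,0,0]], "xyz": [[0,0,0.05],[0,0,0.05],[0,0,0],[0,0,0]], "hand": [1,1,1,1]}}

```text
clock: 11.22
position: [451.7, 3.0, 49.9]
ee_rot: [-0.591, 0.807, 0.001, -0.001]
contact_force: [-3.0, 7.5, -2.3]
gripper_width: 10.0
grasp_force: 69.2
```

```bash
cat > t.py <<'E'
from h import *
for n in('top','side'):
    d=eyes.get_image(n); q=nets.masks_of('work_board',d)
    hsv=cv2.cvtColor(d['frame'],cv2.COLOR_RGB2HSV); w=(hsv[...,1]>70)
    P=pts(d,w); P=P[(P[:,0]>450)&(P[:,0]<700)&(P[:,1]>-180)&(P[:,1]<90)&(P[:,2]>40)&(P[:,2]<150)]
    m=np.median(P,0); 
    for _ in range(4):
        nn=np.linalg.svd(P-P.mean(0),full_matrices=False)[2][2]; nn*=np.sign(nn[2]); P=P[abs((P-P.mean(0))@nn)<4]
    print(n,len(P),P.mean(0).round(1),nn.round(3),'tilt along',np.arctan2(nn[0]*.954-nn[1]*.3,nn[2]).round(3))
    b=nets.masks_of('clip_box',d)
    if b: print(np.percentile(pts(d,b[0]['region']),50,axis=0).round())
    cv2.imwrite(f'pics/t_{n}.png',cv2.resize(d['frame'][120:270,150:400,::-1],(750,450)))
E
python3 t.py
```

```text
top 2918 [576.  -40.8  74.9] [ 0.009 -0.006  1.   ] tilt along 0.01
[448. 430.  51.]
side 1043 [592.2 -32.   73.7] [ 0.046 -0.005  0.999] tilt along 0.046
[448. 416.  50.]
```

View pics/t_side.png

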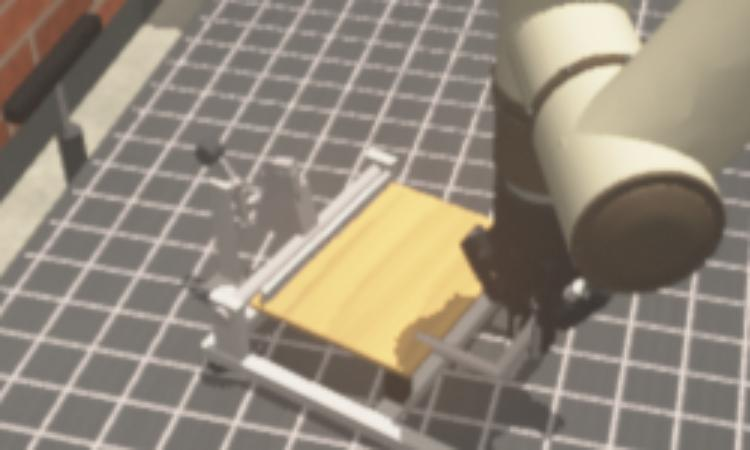

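In the crop the board lies flat on its bumpers, near (400,375), with the gripper still on the bar near (520,330). The top camera gives a tilt of 0.01. I'll open partway, then withdraw straight up.

Emit:
{"fn": "apply_moves", "kwargs": {"delta_rot": [[0,0,0],[0,0,0],[0,0,0],[0,0,0],[0,0,0],[0,0,0],[0,0,0],[0,0,0],[0,0,0],[0,0,0],[0,0,0],[0,0,0],[0,0,0],[0,0,0],[0,0,0],[0,0,0],[0,0,0],[0,0,0]], "xyz": [[0,0,0],[0,0,0],[0,0,0],[0,0,0],[0,0,0],[0,0,0],[0,0,-0.2],[0,0,-0.4],[0,0,-0.6],[0,0,-0.6],[0,0,-0.6],[0,0,-0.6],[0,0,-0.6],[0,0,-0.6],[0,0,-0.6],[0,0,-0.6],[0,0,0],[0,0,0]], "hand": [0.5,0.2,-0.1,-0.1,-0.1,-0.1,-0.1,-0.1,-0.1,-0.1,-0.1,-0.1,-0.1,-0.1,-0.1,-0.1,-0.1,-0.1]}}

```text
clock: 13.02
position: [452.8, 2.8, 186.9]
ee_rot: [-0.591, 0.806, -0.0, 0.001]
contact_force: [-0.4, -0.2, -0.5]
gripper_width: 47.0
grasp_force: 0.0
```

```bash
python3 t.py; python3 -c "
from h import *
s=arm.read_state();print(s['clock'],s['position'],s['gripper_width'],abs(s['joint_vel']).max())"
```

```text
top 2341 [582.1 -53.5  74.1] [ 0.001 -0.001  1.   ] tilt along 0.001
[447. 429.  51.]
side 3004 [573.4 -27.1  72.9] [-0.001  0.001  1.   ] tilt along -0.001
[448. 418.  50.]
13.3167 [452.2195269    2.50193057 185.29776012] 47.056683512477385 0.006045330552257903
```

View pics/t_side.png

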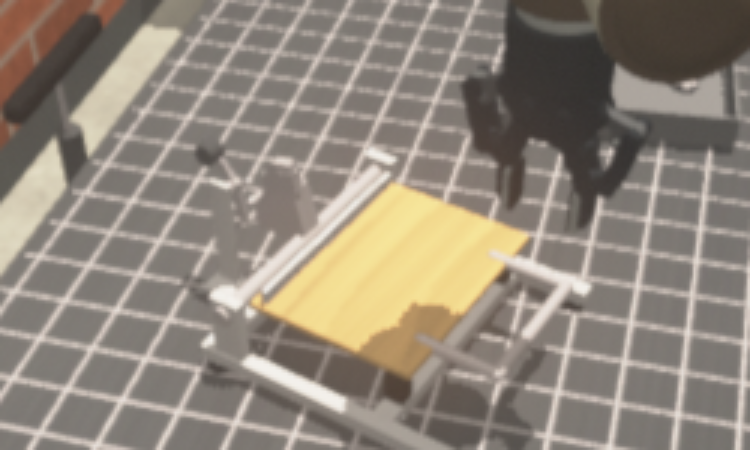

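The board lies flat, with its handle bar free near (545,330) and the gripper well above it. The box hasn't moved. I'll hand the job in.

```bash
python3 -c "
from bench import arm
print(arm.job_done())"
```

```text
the job is handed in; nothing more can be done
None
```

The board was raised to about 1.24 rad, lowered by its handle until flat (both cameras read about 0 rad) and let go; the clip box did not move beyond measurement noise, and the job was handed in (no verdict returned) at about 13 s.

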